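# Load the gauging shuttle and hold it under the dial gauge

### The arm

A 6-joint arm with a two-finger parallel gripper is mounted at the origin on a cart in front of the work surface, level with it; the furniture and walls round the work are solid. World frame = base frame: x ahead of the robot, y to its left, z up, the work surface at z = 0. Lengths are in mm, angles in rad, forces in N, time in s.
With the tool pointing down it reaches from about 350 to 975 mm from the base axis. Payload 7.1 kg.
Tool frame: the origin (TCP) lies on the front face of the gripper's body, between the roots of the fingers; the fingertips stand 80 mm ahead of it and the grasp point (between the pads) lies 61 mm ahead of it (env.tips_ahead is the distance from the TCP to the fingertips, in mm); z points along the fingers, y is the direction in which the jaws open and shut (so a half turn about z gives the same grasp; the last joint's range is limited). The gripper opens to 88 mm and grips with 3 to 60 N. Pads are 20 mm wide; open, the fingers measure 115 mm over their backs; the gripper's body (75 mm by 178 mm) begins 61 mm behind the grasp point.
Start: joints at [-1.3, 0.423, 1.63, -0, 1.089, -0.019], TCP at [178.619, -598.916, 302.675] pointing down, gripper open.
Joint ranges: [-3, 3], [-0.9, 2.11], [0.09, 2.58], [-1.31, 4.45], [0.11, 2.69], [-2.54, 2.54]. Speed limits (rad/s): [2.39, 2.39, 3.01, 3.14, 3.14, 3.14].

### API

Orientations are given as a unit quaternion [x, y, z, w].
In Python, from station import env, set_gripper, viewer, workorder gives the robot as it stands. Calls block until the motion is done:
- env.reach(position, orientation): joint-space move of the TCP to a pose.
- env.move_l(position, rot=None, rate=150, f_stop=None): straight line of the TCP; rot=None keeps the orientation; rate is the mean speed in mm/s. With f_stop (N) it stops when the force on the tool has changed by that much, and returns True; else False.
- env.move_joints(angles): joint-space move.
- set_gripper(opening): finger opening in mm; the grip force is fixed at half the most; returns when the fingers have stopped.
- env.hold(seconds).
- env.ik(position, orientation): joint angles nearest the present ones, or None.
- env.read_state(): the state.
- viewer.camera(name): name is "side" or "top"; returns the picture (480x640x3 uint8, blue, green, red); there is no depth.
- viewer.camera_params(name): a dict with "fx", "fy", "cx", "cy" (pixels), "pose" (4x4, takes a point from camera to world coordinates). Camera axes: x right, y up, looking along -z (the intrinsics and any distortion apply to the point x, -y, -z); pixel columns grow to the right and rows downward; lengths in mm; the calibration is good to about 2 mm. A picture is of the moment at which its call begins. camera_params takes no time and is no camera call.
A pose or a line that the arm cannot do raises env.IKError and nothing moves.
- workorder.sign_off(): hands the job in, once; it reports no verdict.
The state is a dict: "time_s": time; "qpos": joint angles; "dq": joint speeds; "tau": joint torques, N m; "tool_pos": TCP position; "orientation": TCP orientation; "force": force on the tool from outside, world axes, zero at the start; "wrist_torque": the same for the moment, N m; "width": finger opening in mm.
Only numpy, scipy, OpenCV 4.12 (cv2) and the standard library are available. Lean on these libraries where they do the work, as an engineer would, in place of code of your own. Each camera call takes 0.05 s, during which the arm holds its last target.

### The job

Set the three small castings upright on the tray of the gauging fixture, one in each of the three scribed squares, so that they stand in a neat row, while the sprung shuttle rests fully home. Then take the shuttle's pull handle and draw it out gently against its spring until the pointer on the shuttle meets the white mark on the gauge stand, which brings the leading casting under the dial gauge, and keep it there: finish still holding the handle with the shuttle at the mark. Do not knock the gauge stand, and leave the other things on the bench where they are.

Things in the scene. Friction and masses are not known exactly. Their poses are not given: they have to be found in the camera images.
- shuttle (a joint): how far the sprung shuttle is drawn out, in m: 0 fully home, hard stop at 0.130; grows as the shuttle (tray, tongue and handle together) moves along the fixture's -y axis. The spring pulls it home with about 3 N at 0, 7.5 N at 0.1 (plus 0.4 N friction). The mark is reached when lead_cell is at mark, between 0.083 and 0.107
- fixture: fixed gauging fixture on the bench: dark steel base plate 92 x 300 mm with two steel guide rails (tops 23 mm above the bench), aluminium shuttle between them, wall 34 mm high and spring tube at the rear (+y end). Origin on the bench below the centre of the leading square when the shuttle is home; its y axis runs along the row of squares towards the rear, the shuttle is drawn out along -y, its z is up. It stands within 0.2 rad of the world axes
- lead_cell (a point): centre of the leading scribed square (56 x 56 mm, flat, no rim), on the shuttle tray's top face 26 mm above the bench; moves with the shuttle; axes as the fixture's. The pointer is a slim dark nose on the tray's near edge (-x side), level with this point in y. The tray is 66 mm wide in x
- middle_cell (a point): centre of the middle square, 62 mm behind lead_cell (+y), same height
- rear_cell (a point): centre of the rear square, 124 mm behind lead_cell (+y), same height; the rear wall of the fixture begins 43 mm farther on
- handle_grip (a point): centre of the pull handle's crossbar, 72 mm above the bench, on the shuttle's tongue 205 mm ahead of lead_cell (-y). The bar is 64 mm long along the fixture's x, 14 mm thick along y, 20 mm high, on two slim posts; 44 mm of air between the bar's centre and the tongue below; free in front and behind. Axes as the fixture's
- mark (a point): the point of the tray's centre line straight under the dial gauge's stem, 26 mm above the bench; the white mark is on a low plate (21 mm high) on the near side of the base at the same y. Fixed; its distance from the home position of lead_cell changes from start to start. Axes as the fixture's
- gauge_stand: fixed stand of the gauge: origin on the bench below mark. Column 62 mm to the far side (+x), 154 mm high; dial gauge hung over the tray's centre line, about 20 mm thick along y and 56 mm wide in x, lower end of its stem 60 mm and its dial from 108 to 164 mm above the bench, so that a casting 30 mm high passes under the stem
- casting_0_center (a point): centre, half-way up, of a small round casting, dark with a bright machined top: flange 50 mm across for the lowest 8 mm, narrowing to 32 mm at the top, 30 mm high; stands upright, z axis up, 0.2 to 0.4 kg. Grip it low across the flange; yaw does not matter. Any casting may go in any square
- casting_1_center (a point): same as casting_0_center, the second of the three like castings
- casting_2_center (a point): same as casting_0_center, the third of the three like castings
- hex_nut: bystander: hexagon nut 27 mm across, 13 mm high; origin at the centre of its underside
- punch: bystander: centre punch 102 mm long along its y, 12 mm thick; origin at the centre of its underside
- oil_can: bystander: oil can 62 x 72 mm, 123 mm high with its spout; origin at the centre of its underside
- casting_0: the same casting as casting_0_center, by the centre of its underside
- casting_1: the same casting as casting_1_center, by the centre of its underside
- casting_2: the same casting as casting_2_center, by the centre of its underside
There are look-alikes about, which are no part of the job. Leave any brown or yellow look-alike of the casting_1 alone.

How it is judged (in metres and radians):
On the way:
1. the three castings stand upright and let go in the three squares, within 10 mm of the centres, with the shuttle home (drawn out less than 8 mm) (((horizontal distance between casting_0_center and lead_cell below 0.01 m and z of casting_0_center in the frame of lead_cell between 0.01 and 0.02 m and angle between casting_0_center's own z axis and vertical below 0.12 rad) or (horizontal distance between casting_1_center and lead_cell below 0.01 m and z of casting_1_center in the frame of lead_cell between 0.01 and 0.02 m and angle between casting_1_center's own z axis and vertical below 0.12 rad) or (horizontal distance between casting_2_center and lead_cell below 0.01 m and z of casting_2_center in the frame of lead_cell between 0.01 and 0.02 m and angle between casting_2_center's own z axis and vertical below 0.12 rad)) and ((horizontal distance between casting_0_center and middle_cell below 0.01 m and z of casting_0_center in the frame of middle_cell between 0.01 and 0.02 m and angle between casting_0_center's own z axis and vertical below 0.12 rad) or (horizontal distance between casting_1_center and middle_cell below 0.01 m and z of casting_1_center in the frame of middle_cell between 0.01 and 0.02 m and angle between casting_1_center's own z axis and vertical below 0.12 rad) or (horizontal distance between casting_2_center and middle_cell below 0.01 m and z of casting_2_center in the frame of middle_cell between 0.01 and 0.02 m and angle between casting_2_center's own z axis and vertical below 0.12 rad)) and ((horizontal distance between casting_0_center and rear_cell below 0.01 m and z of casting_0_center in the frame of rear_cell between 0.01 and 0.02 m and angle between casting_0_center's own z axis and vertical below 0.12 rad) or (horizontal distance between casting_1_center and rear_cell below 0.01 m and z of casting_1_center in the frame of rear_cell between 0.01 and 0.02 m and angle between casting_1_center's own z axis and vertical below 0.12 rad) or (horizontal distance between casting_2_center and rear_cell below 0.01 m and z of casting_2_center in the frame of rear_cell between 0.01 and 0.02 m and angle between casting_2_center's own z axis and vertical below 0.12 rad)) and contact force between the fingers and casting_0 below 0.2 N and contact force between the fingers and casting_1 below 0.2 N and contact force between the fingers and casting_2 below 0.2 N and value of joint shuttle below 0.008 m), for 0.2 s.
At the end, for the whole second after the job is handed in: Through the last second the fingers hold the pull handle (over 2 N), the shuttle is still with lead_cell within 6 mm of mark along the fixture's y, and the castings stand upright (0.12 rad), one in each square within 10 mm of its centre, not touched by the fingers (((horizontal distance between casting_0_center and lead_cell below 0.01 m and z of casting_0_center in the frame of lead_cell between 0.01 and 0.02 m and angle between casting_0_center's own z axis and vertical below 0.12 rad) or (horizontal distance between casting_1_center and lead_cell below 0.01 m and z of casting_1_center in the frame of lead_cell between 0.01 and 0.02 m and angle between casting_1_center's own z axis and vertical below 0.12 rad) or (horizontal distance between casting_2_center and lead_cell below 0.01 m and z of casting_2_center in the frame of lead_cell between 0.01 and 0.02 m and angle between casting_2_center's own z axis and vertical below 0.12 rad)) and ((horizontal distance between casting_0_center and middle_cell below 0.01 m and z of casting_0_center in the frame of middle_cell between 0.01 and 0.02 m and angle between casting_0_center's own z axis and vertical below 0.12 rad) or (horizontal distance between casting_1_center and middle_cell below 0.01 m and z of casting_1_center in the frame of middle_cell between 0.01 and 0.02 m and angle between casting_1_center's own z axis and vertical below 0.12 rad) or (horizontal distance between casting_2_center and middle_cell below 0.01 m and z of casting_2_center in the frame of middle_cell between 0.01 and 0.02 m and angle between casting_2_center's own z axis and vertical below 0.12 rad)) and ((horizontal distance between casting_0_center and rear_cell below 0.01 m and z of casting_0_center in the frame of rear_cell between 0.01 and 0.02 m and angle between casting_0_center's own z axis and vertical below 0.12 rad) or (horizontal distance between casting_1_center and rear_cell below 0.01 m and z of casting_1_center in the frame of rear_cell between 0.01 and 0.02 m and angle between casting_1_center's own z axis and vertical below 0.12 rad) or (horizontal distance between casting_2_center and rear_cell below 0.01 m and z of casting_2_center in the frame of rear_cell between 0.01 and 0.02 m and angle between casting_2_center's own z axis and vertical below 0.12 rad)) and y of lead_cell in the frame of mark between -0.006 and 0.006 m and velocity of joint shuttle between -0.01 and 0.01 m/s and (contact force between the fingers and shuttle_c0 above 2 N or contact force between the fingers and shuttle_c1 above 2 N or contact force between the fingers and shuttle_c2 above 2 N) and contact force between the fingers and casting_0 below 0.2 N and contact force between the fingers and casting_1 below 0.2 N and contact force between the fingers and casting_2 below 0.2 N); the arm keeps its last pose, push and grip.
It fails at once if the gauge stand is knocked (over 12 N) (contact force between anything else and gauge_stand above 12 N).
It fails at once if the shuttle is jerked (at over 0.35 m/s outward) (velocity of joint shuttle above 0.35 m/s).
It fails at once if a bystander is moved by more than 30 mm (distance of any of hex_nut, punch, oil_can from where it was at the start of the episode above 0.03 m).
It also fails if it takes over 67 s, if anything falls off the work surface, if the arm or the gripper's body presses on something with over 40 N, if the wrist force passes 120 N, or if a joint passes its speed limit or range.

## Working session

There is one attempt and no reset: what is moved stays moved. The work goes in short steps, each a Python script; the robot and the scene stay as the last script left them, time stands still between calls to the robot, and variables do not carry over. Pictures are saved under pics/ and viewed, and the job is handed in when it is done.

```bash
mkdir -p pics; ls; python3 - <<'E'
from station import env, set_gripper, viewer, workorder
import cv2
for n in ("side","top"):
    im=viewer.camera(n); cv2.imwrite(f"pics/{n}0.png",im)
    p=viewer.camera_params(n); print(n,p)
s=env.read_state(); print(s)
E
```

```text
pics
side {'fx': 507.70275207265433, 'fy': 507.70275207265433, 'cx': 320.5675722622993, 'cy': 232.71207060458593, 'pose': array([[-8.18545481e-01,  3.93615088e-01, -4.18390318e-01,
         2.12881259e+01],
       [-5.74441725e-01, -5.60890818e-01,  5.96169603e-01,
         7.08723992e+02],
       [-9.93689789e-06,  7.28332790e-01,  6.85223574e-01,
         8.77299668e+02],
       [ 0.00000000e+00,  0.00000000e+00,  0.00000000e+00,
         1.00000000e+00]])}
top {'fx': 533.1332416222821, 'fy': 533.1332416222821, 'cx': 317.3101123278822, 'cy': 246.71856623586228, 'pose': array([[ 2.66214263e-02,  9.97879232e-01, -5.93998196e-02,
         4.26420266e+02],
       [-9.99636023e-01,  2.63142090e-02, -5.94840246e-03,
        -6.82537700e+00],
       [-4.37272800e-03,  5.95365544e-02,  9.98216549e-01,
         1.44175902e+03],
       [ 0.00000000e+00,  0.00000000e+00,  0.00000000e+00,
         1.00000000e+00]])}
{'time_s': 0.1, 'qpos': array([-1.30002601e+00,  4.23759076e-01,  1.63058933e+00, -1.24911106e-06,
        1.08861164e+00, -1.89858611e-02]), 'dq': array([-0.00129387, -0.00044175, -0.00133956,  0.00104392, -0.00018526,
       -0.00018208]), 'tau': array([ 4.49974607e-05, -5.45613492e+01, -2.74324965e+01,  6.45239674e-02,
        1.87715306e-02, -2.24033050e-05]), 'tool_pos': array([ 178.50380303, -598.56448684,  301.99222464]), 'orientation': array([ 9.89523241e-01,  1.44372049e-01, -8.63932616e-05, -6.78213083e-04]), 'force': array([ 0.65583222, -0.06919191,  0.12675578]), 'wrist_torque': array([ 0.02722907, -0.0339963 , -0.00667399]), 'width': 87.78073767530117}
```

View pics/top0.png

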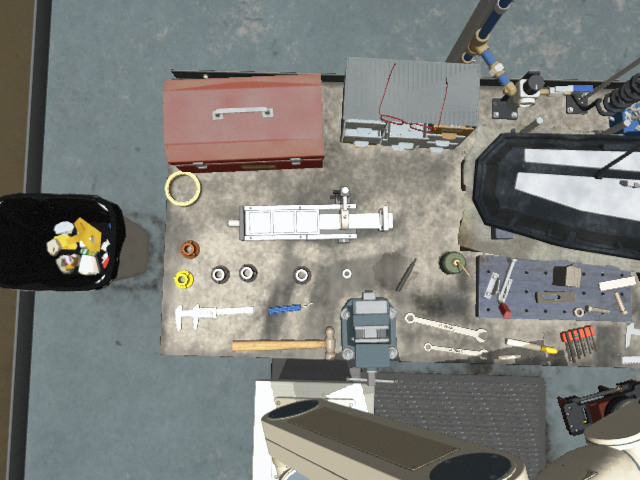

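View pics/side0.png

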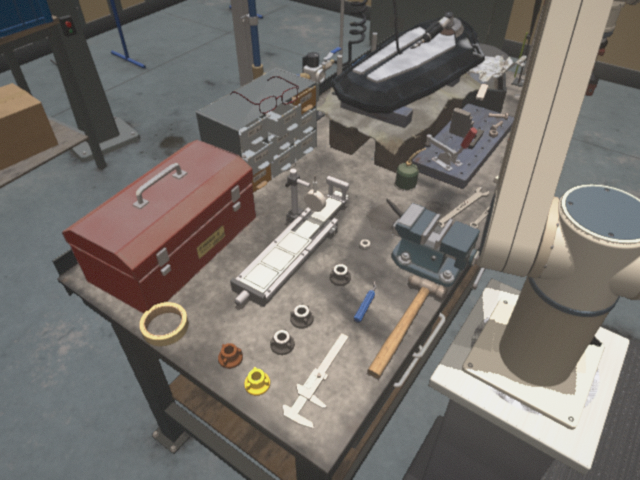

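The top view shows the three castings at about (220,274), (248,272) and (302,275). The fixture's rear is near (235,223), its handle near (388,218) and the gauge stand near (345,205). The brown and yellow look-alikes are at (190,249) and (183,280). Next I'll zoom in for measurement.

```bash
python3 - <<'E'
import cv2
im=cv2.imread("pics/top0.png")
cv2.imwrite("pics/z1.png",cv2.resize(im[180:250,225:405],None,fx=4.4,fy=4.4,interpolation=cv2.INTER_CUBIC))
cv2.imwrite("pics/z2.png",cv2.resize(im[250:300,205:365],None,fx=5,fy=5,interpolation=cv2.INTER_CUBIC))
s=cv2.imread("pics/side0.png")
cv2.imwrite("pics/z3.png",cv2.resize(s[160:310,225:375],None,fx=4,fy=4,interpolation=cv2.INTER_CUBIC))
E
```

```text
(no output)
```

View pics/z1.png

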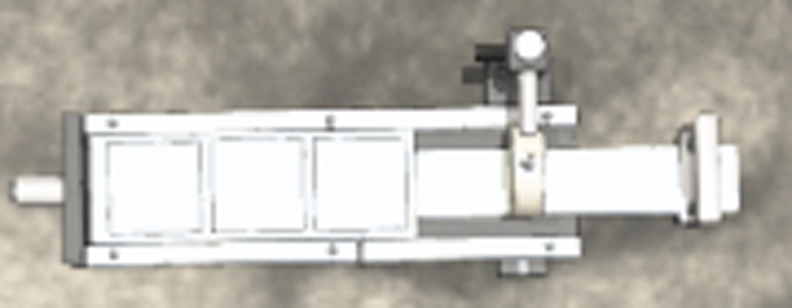

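View pics/z2.png

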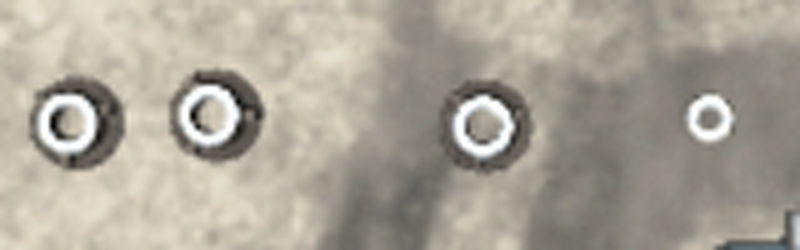

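View pics/z3.png

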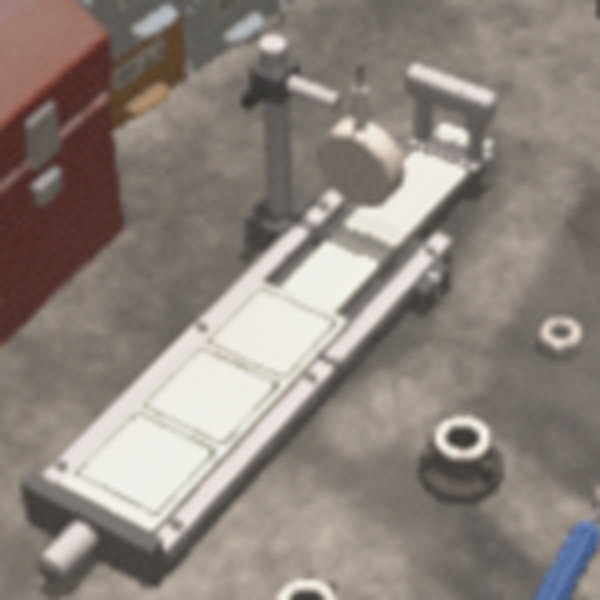

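```bash
cat > h.py <<'E'
import numpy as np, cv2
from station import env, set_gripper, viewer, workorder
P={n:viewer.camera_params(n) for n in("side","top")}
def ray(n,u,v):
    p=P[n]; d=np.array([(u-p["cx"])/p["fx"],-(v-p["cy"])/p["fy"],-1.]); T=p["pose"]
    return T[:3,3],T[:3,:3]@d
def onz(n,u,v,z):
    o,d=ray(n,u,v); return o+d*(z-o[2])/d[2]
def proj(n,X):
    p=P[n];T=p["pose"];c=T[:3,:3].T@(np.array(X,float)-T[:3,3])
    return p["cx"]+p["fx"]*c[0]/-c[2], p["cy"]-p["fy"]*c[1]/-c[2]
def tri(a,b):
    o1,d1=ray("top",*a);o2,d2=ray("side",*b)
    A=np.stack([d1,-d2],1);t=np.linalg.lstsq(A,o2-o1,rcond=None)[0]
    p,q=o1+t[0]*d1,o2+t[1]*d2
    return (p+q)/2,np.linalg.norm(p-q)
E
python3 - <<'E'
from h import *
top=cv2.imread("pics/top0.png");side=cv2.imread("pics/side0.png")
def comps(n,im,box,k,thr_fn,amin,amax):
    x0,y0,x1,y1=box
    g=cv2.cvtColor(im[y0:y1,x0:x1],cv2.COLOR_BGR2GRAY)
    g=cv2.resize(g,None,fx=k,fy=k,interpolation=cv2.INTER_CUBIC)
    m=thr_fn(g)
    nn,l,st,c=cv2.connectedComponentsWithStats(m.astype(np.uint8))
    out=[]
    for i in range(1,nn):
        a=st[i,4]/k/k
        if amin<a<amax:
            u=(c[i]+.5)/k-.5+[x0,y0]; out.append((a,u,st[i,:4]/k))
    return out
for t in(215,225,235,245):
  print(t)
  for n,im,box in(("top",top,(225,180,405,250)),("side",side,(225,220,330,310))):
    for a,u,s in comps(n,im,box,6,lambda g:g>t,150,900): print(n,round(a),u.round(2),s.round(1),onz(n,*u,26).round(1))
print("castings")
for t in(180,):
  for n,im,box in(("top",top,(205,255,365,295)),("side",side,(265,255,380,360))):
    for a,u,s in comps(n,im,box,6,lambda g:g>t,8,250): print(n,round(a),u.round(2),s.round(1),onz(n,*u,30).round(1))
E
```

```text
215
top 163 [387.29 218.58] [158.3  26.3   9.5  23.7] [ 590.7 -183.    26. ]
top 539 [361.19 220.08] [116.8  29.5  39.3  20.5] [ 584.9 -113.5   26. ]
225
top 153 [387.31 218.66] [158.5  26.3   9.2  23.5] [ 590.5 -183.    26. ]
top 510 [361.23 220.12] [117.   29.8  39.   20. ] [ 584.8 -113.6   26. ]
side 214 [306.51 229.21] [70.2  1.3 23.5 17.2] [576.7 -22.3  26. ]
side 311 [292.62 242.65] [54.2 13.5 27.7 19.5] [575.9  35.   26. ]
side 350 [277.3  258.48] [38.  28.5 29.5 21.2] [573.2  97.2  26. ]
side 386 [260.99 275.23] [21.2 44.5 30.5 22.8] [570.6 159.1  26. ]
235
top 484 [361.49 220.16] [117.2  30.5  38.8  19.2] [ 584.7 -114.3   26. ]
top 158 [330.86 235.9 ] [83.  54.3 48.5  4.5] [540.5 -33.7  26. ]
top 191 [274.77 236.93] [20.2 55.2 60.7  4.7] [533.8 115.6  26. ]
side 183 [306.83 228.94] [72.   1.5 21.5 16. ] [576.6 -23.6  26. ]
side 254 [293.04 242.87] [55.5 14.7 25.8 17.8] [574.7  35.   26. ]
side 301 [277.41 258.65] [38.7 29.5 28.  19.8] [572.6  97.5  26. ]
side 340 [261.09 275.31] [21.8 45.3 29.5 21.3] [570.2 159.2  26. ]
245
top 371 [283.11 221.58] [48.7 31.5 20.5 20.8] [575.
[... 322 characters left out ...]
3   0.    3.3   4.2] [487.2 -79.6  30. ]
top 87 [246.61 272.49] [35.8 12.2 12.  12. ] [437.2 186.8  30. ]
top 79 [218.29 274.22] [ 7.7 14.  11.5 11.7] [430.6 261.7  30. ]
top 68 [301.18 274.69] [90.8 14.2 12.  12.2] [435.2  42.3  30. ]
top 50 [346.54 273.21] [137.5  14.    9.2   9.5] [442.3 -77.5  30. ]
top 27 [299.79 291.8 ] [90.8 33.   7.3  7. ] [390.   44.7  30. ]
side 209 [285.68 272.58] [ 3.8  0.  36.3 37.2] [527.7 123.7  30. ]
side 67 [340.19 268.65] [68.8  9.2 13.5 10.2] [434.   43.2  30. ]
side 18 [266.71 293.35] [ 0.  36.2  5.2  5.8] [524.1 194.9  30. ]
side 86 [300.93 309.9 ] [28.8 49.5 15.3 12. ] [436.7 188.5  30. ]
side 93 [281.07 335.6 ] [ 8.8 74.5 15.5 13.7] [430.6 263.3  30. ]
```

```bash
python3 - <<'E'
from h import *
t=lambda x,y:((x+.5)/4.4-.5+225,(y+.5)/4.4-.5+180)
s=lambda x,y:((x+.5)/4-.5+225,(y+.5)/4-.5+160)
print("mark top z21",onz("top",*t(522,268),21),"side",onz("side",*s(432,284),21))
print("column",tri(t(528,48),s(273,44)), onz("top",*t(528,48),154))
print("dial z164",onz("top",*t(527,130),150),onz("top",*t(527,212),150))
print("bar top z82 ends",onz("top",*t(708,115),82),onz("top",*t(706,222),82))
print("bar side ends z82",onz("side",*s(412,70),82),onz("side",*s(492,100),82))
print("lead top", onz("top",*t(361,185.5),26))
for (u,v) in((165,170),(323,160)): print("toolbox",[onz("top",u,v,z).round() for z in(0,150)])
top=cv2.imread("pics/top0.png");side=cv2.imread("pics/side0.png")
cv2.imwrite("pics/z4.png",cv2.resize(top[225:250,320:370],None,fx=14,fy=14,interpolation=cv2.INTER_NEAREST))
cv2.imwrite("pics/z5.png",cv2.resize(side[205:260,305:355],None,fx=10,fy=10,interpolation=cv2.INTER_NEAREST))
E
```

```text
mark top z21 [529.36271124 -67.17884267  21.        ] side [524.06140877 -59.57465395  21.        ]
column (array([642.47658517, -61.76575712, 152.33934547]), np.float64(0.9314258151278414)) [641.80679686 -61.95174806 154.        ]
dial z164 [596.68903228 -62.64877469 150.        ] [551.10783354 -63.72477115 150.        ]
bar top z82 ends [ 617.19646934 -170.85189126   82.        ] [ 554.56276598 -170.88035132   82.        ]
bar side ends z82 [ 612.50564046 -165.49719811   82.        ] [ 553.06425529 -168.74423745   82.        ]
lead top [576.56659335  31.79310283  26.        ]
toolbox [array([711., 424.,   0.]), array([682., 379., 150.])]
toolbox [array([750.,  -7.,   0.]), array([717.,  -7., 150.])]
```

View pics/z4.png

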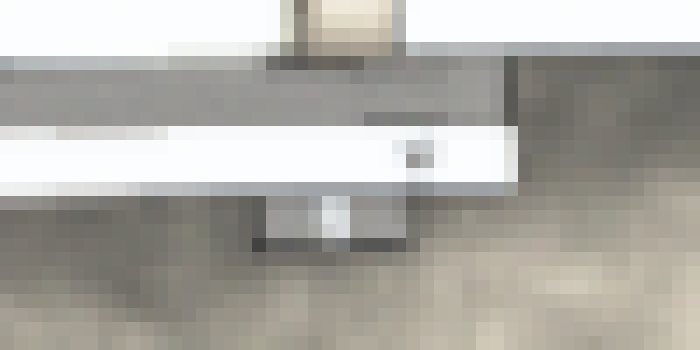

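View pics/z5.png

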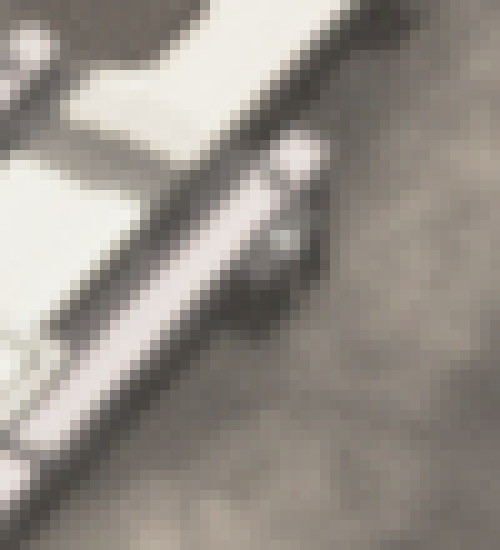

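```bash
cat >> h.py <<'E'
YAW=0.0405
ex=np.array([np.cos(YAW),np.sin(YAW)]);ey=np.array([-np.sin(YAW),np.cos(YAW)])
LEAD=np.array([575.5,33.7])
CELL=[LEAD,LEAD+62*ey,LEAD+124*ey]
CAST=[np.array([430.6,262.5]),np.array([437.,187.6]),np.array([434.6,42.8])]
def qdown(th): return [np.cos(th/2),np.sin(th/2),0,0]
QP=qdown(YAW+np.pi/2); QN=qdown(YAW-np.pi/2)
def st(m=""):
    s=env.read_state();print(m,"t",round(s["time_s"],2),"p",s["tool_pos"].round(1),"w",round(s["width"],1),"F",s["force"].round(1),flush=True)
E
python3 - <<'E'
from h import *
print((CELL[1]).round(1),CELL[2].round(1))
m=onz("top",343.5,240,21);m2=onz("side",333.2,228.4,21);print(m,m2,[(p[:2]-LEAD)@ey for p in(m,m2)])
for q in(QP,QN):
  for xy in CAST+CELL:
    for z in(83,170): 
      j=env.ik([*xy,z],q); print(None if j is None else np.round(j,2))
E
```

```text
[573.   95.6] [570.5 157.6]
[530.77960468 -67.81304451  21.        ] [527.43102796 -67.10632913  21.        ] [np.float64(-99.61912158563264), np.float64(-98.77740542900408)]
[ 0.52  0.62  1.99 -0.    0.53  0.48]
[ 0.52  0.45  1.98 -0.    0.71  0.48]
[ 0.38  0.6   2.06 -0.    0.49  0.34]
[ 0.38  0.42  2.04 -0.    0.68  0.34]
[ 0.07  0.57  2.14 -0.    0.43  0.03]
[ 0.07  0.38  2.12 -0.    0.64  0.03]
[ 0.04  0.68  1.83 -0.    0.63 -0.  ]
[ 0.04  0.54  1.82 -0.    0.79 -0.  ]
[ 0.14  0.68  1.82 -0.    0.63  0.1 ]
[ 0.14  0.54  1.81 -0.    0.79  0.1 ]
[ 0.25  0.69  1.8  -0.    0.65  0.21]
[ 0.25  0.55  1.78 -0.    0.81  0.21]
None
None
None
None
None
None
None
None
None
None
None
None
```

```bash
cat >> h.py <<'E'
def pickplace(i,c,dxy=(0,0),first=False):
    a=CAST[i]; 
    if first: env.reach([*a,300],QP)
    set_gripper(74)
    env.move_l([*a,170],QP,rate=250) if not first else env.move_l([*a,140],QP,rate=250)
    st("above")
    if env.move_l([*a,83.5],QP,rate=90,f_stop=15): st("STOP pick")
    set_gripper(30); st("grip")
    env.move_l([*a,165],rate=150); st("lift")
    b=CELL[c]+np.array(dxy)
    env.move_l([*b,165],rate=200)
    if env.move_l([*b,110.0],rate=60,f_stop=8): st("contact place")
    st("placed"); 
    set_gripper(72)
    env.move_l([*b,172],rate=150); st("released")
E
python3 - <<'E'
from h import *
pickplace(0,2,first=True)
for n in("top","side"): cv2.imwrite(f"pics/{n}1.png",viewer.camera(n))
E
python3 - <<'E'
import cv2,numpy as np
t=cv2.imread("pics/top1.png")[180:300,210:370];s=cv2.imread("pics/side1.png")[200:320,215:375]
r=lambda a:cv2.resize(a,None,fx=3.6,fy=3.6,interpolation=cv2.INTER_CUBIC)[:, :400] if 0 else cv2.resize(a,(400,300),interpolation=cv2.INTER_CUBIC)
cv2.imwrite("pics/c1.png",np.hstack([r(t),r(s)]))
E
```

```text
above t 4.48 p [431.1 262.8 140.7] w 74.3 F [-0.5 -0.5  0.3]
grip t 5.83 p [430.6 262.5  83.7] w 46.1 F [-0.2 -0.   2.5]
lift t 6.52 p [430.2 262.2 164.5] w 46.1 F [ 0.3 -0.6 -3.5]
contact place t 8.44 p [570.  157.4 109.6] w 46.0 F [-1.4  0.   5. ]
placed t 8.44 p [570.  157.4 109.6] w 46.0 F [-1.4  0.   5. ]
released t 9.62 p [570.2 157.5 171.8] w 72.1 F [ 0.1 -0.2 -0.9]
```

View pics/c1.png

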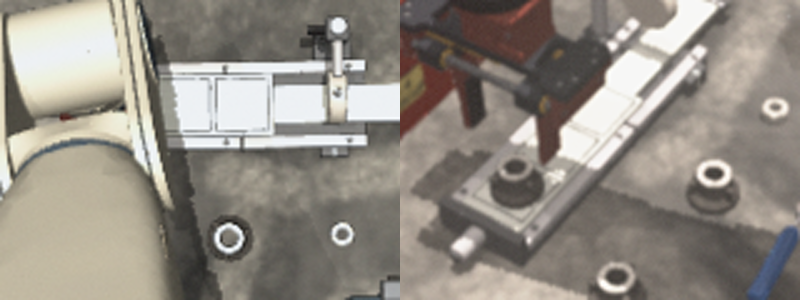

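Casting 0 now stands in the rear square. The side view has its ring at about (255,266). I'll compare its position with the target.

```bash
python3 - <<'E'
from h import *
im=cv2.imread("pics/side1.png")
cv2.imwrite("pics/z6.png",cv2.resize(im[245:300,230:300],None,fx=10,fy=10,interpolation=cv2.INTER_CUBIC))
print(proj("side",[*CELL[2],56]))
for s in((-28,-28),(-28,28),(28,28),(28,-28)): print(np.round((np.array(proj("side",[*(CELL[2]+s[0]*ex+s[1]*ey),26]))-[230,245])*10))
E
```

```text
(np.float64(260.36485720073006), np.float64(265.7198778688666))
[489. 271.]
[338. 430.]
[138. 326.]
[292. 173.]
```

View pics/z6.png

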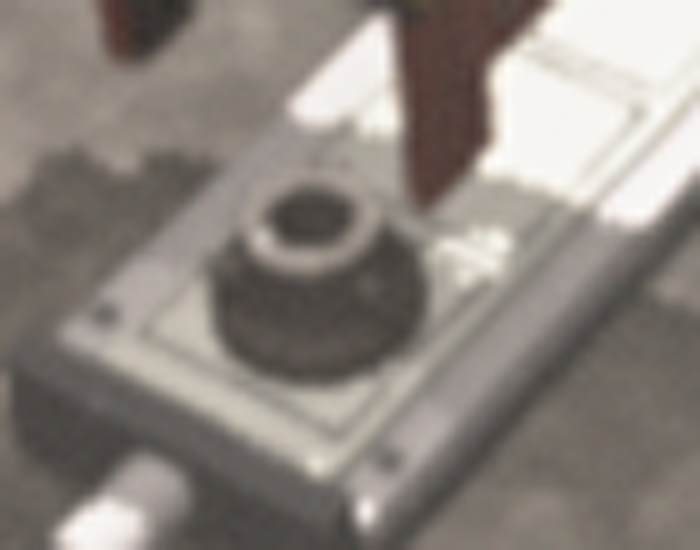

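```bash
python3 - <<'E'
from h import *
p=onz("side",230+312.5/10-.5,245+227.5/10-.5,56);d=p[:2]-CELL[2];print(p,d@ex,d@ey)
pickplace(1,1)
pickplace(2,0)
env.move_l([450,-60,200],rate=300)
env.reach([350,-350,300],qdown(YAW))
for n in("top","side"): cv2.imwrite(f"pics/{n}2.png",viewer.camera(n))
st("end")
t=cv2.imread("pics/top2.png")[180:250,225:325];s=cv2.imread("pics/side2.png")[200:300,230:350]
cv2.imwrite("pics/z7.png",cv2.resize(t,None,fx=7,fy=7,interpolation=cv2.INTER_CUBIC))
cv2.imwrite("pics/z8.png",cv2.resize(s,None,fx=6,fy=6,interpolation=cv2.INTER_CUBIC))
for c in CELL: print(np.round((np.array(proj("top",[*c,56]))-[225,180]+.5)*7),np.round((np.array(proj("side",[*c,56]))-[230,200]+.5)*6))
E
```

```text
[566.81864554 160.64716915  56.        ] -3.5342806923916696 3.1945695795262994
above t 10.68 p [438.5 188.  170.5] w 73.9 F [ 0.5 -0.1  0.2]
grip t 12.35 p [436.8 187.6  83.6] w 45.9 F [-2.  -0.5  3.6]
lift t 13.04 p [436.6 187.4 164.5] w 45.8 F [ 0.1 -0.5 -4.3]
contact place t 14.91 p [572.5  95.5 109.5] w 46.1 F [-1.3  0.7  4.7]
placed t 14.91 p [572.5  95.5 109.5] w 46.1 F [-1.3  0.7  4.7]
released t 16.08 p [572.7  95.6 171.9] w 71.8 F [0.1 0.4 0.1]
above t 17.08 p [436.3  43.  170.4] w 74.2 F [0.5 0.7 0.3]
grip t 18.77 p [434.6  42.8  83.6] w 45.5 F [-0.6  0.   2.2]
lift t 19.46 p [434.2  42.8 164.6] w 45.8 F [-0.4 -0.3 -3.8]
contact place t 21.22 p [575.   33.7 109.6] w 45.6 F [0.5 0.5 4.1]
placed t 21.22 p [575.   33.7 109.6] w 45.6 F [0.5 0.5 4.1]
released t 22.4 p [575.2  33.7 171.8] w 72.2 F [-0.4 -0.4 -0.5]
end t 24.41 p [ 350.7 -349.   299.5] w 71.8 F [ 0.2 -0.8 -0.3]
[568. 290.] [379. 203.]
[402. 292.] [285. 297.]
[236. 295.] [185. 397.]
```

View pics/z7.png

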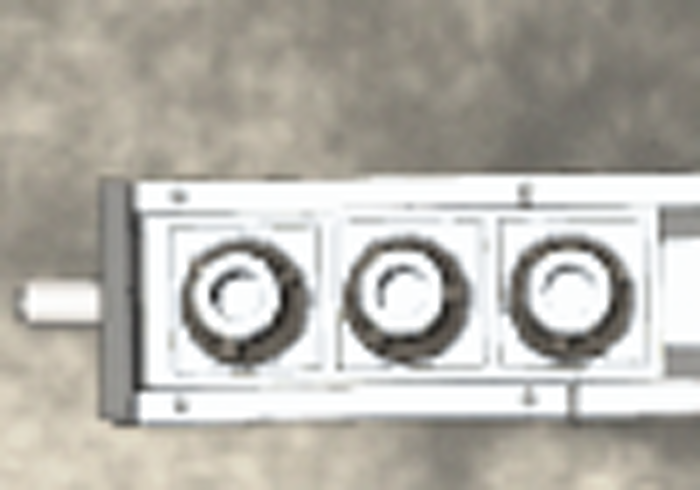

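View pics/z8.png

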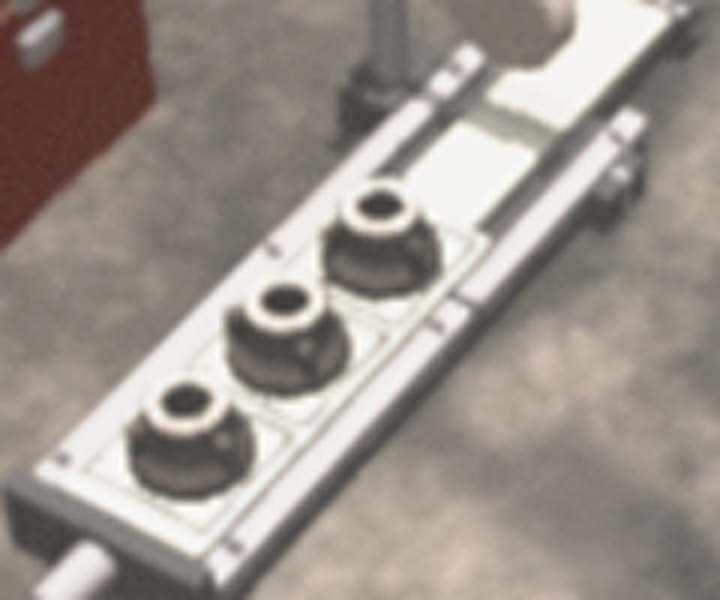

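All three castings sit within about 4 mm of their square centres. Top-view flange centres in the zoom are (245,300), (407,300) and (571,300), against squares at about (245,298), (414,298) and (573,298). Next is the handle. I'll tilt the tool 15° so that the gripper body stays clear of the dial.

```bash
cat >> h.py <<'E'
from scipy.spatial.transform import Rotation as Ro
phi=np.radians(15)
zt=np.array([*(np.sin(phi)*ey),-np.cos(phi)]); xt=np.array([*ex,0.]); yt=np.cross(zt,xt)
QH=Ro.from_matrix(np.stack([xt,yt,zt],1)).as_quat(); QH2=Ro.from_matrix(np.stack([-xt,-yt,zt],1)).as_quat()
H=np.array([584.0,-170.5,72.])
TH=H-61*zt
E
python3 - <<'E'
from h import *
for q in(QH,QH2):
  for dz in(0,120):
    for dy in(0,-100):
      p=TH-dz*zt; p[:2]+=dy*ey
      j=env.ik(p,q);print(None if j is None else np.round(j,2), p.round(1))
im=cv2.imread("pics/top2.png")[180:250,330:410]
print([np.round((np.array(proj("top",[*(H[:2]+a*ex),82]))-[330,180]+.5)*8) for a in(-32,0,32)])
cv2.imwrite("pics/z9.png",cv2.resize(im,None,fx=8,fy=8,interpolation=cv2.INTER_CUBIC))
E
```

```text
[-0.42  0.67  1.69  0.3   0.92  0.92] [ 584.6 -186.3  130.9]
[-0.55  0.73  1.57  0.26  1.01  0.83] [ 588.7 -286.2  130.9]
[-0.46  0.53  1.61  0.25  1.13  0.95] [ 585.9 -217.3  246.8]
[-0.58  0.6   1.49  0.23  1.22  0.85] [ 589.9 -317.2  246.8]
[-0.42  0.67  1.69  0.3   0.92 -2.22] [ 584.6 -186.3  130.9]
[-0.55  0.73  1.57  0.26  1.01 -2.31] [ 588.7 -286.2  130.9]
[-0.46  0.53  1.61  0.25  1.13 -2.19] [ 585.9 -217.3  246.8]
[-0.58  0.6   1.49  0.23  1.22 -2.29] [ 589.9 -317.2  246.8]
[array([447., 413.]), array([445., 313.]), array([443., 214.])]
```

View pics/z9.png

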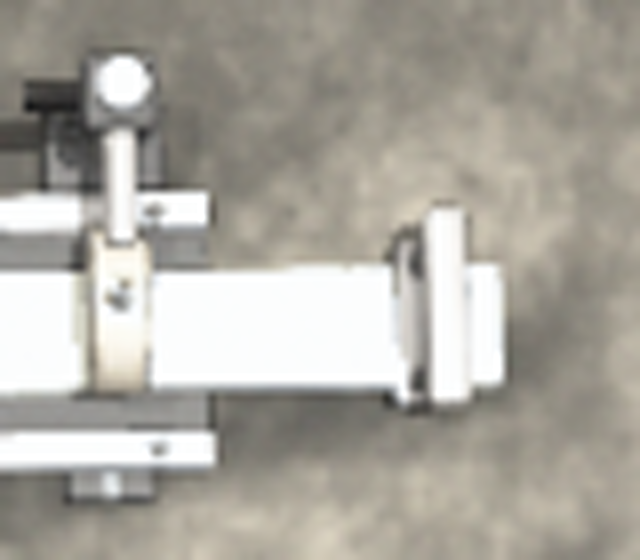

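```bash
python3 - <<'E'
from h import *
print("oilcan",onz("top",453,263,60))
set_gripper(44)
env.reach(TH-120*zt,QH); st("pre")
if env.move_l(TH-0*zt,QH,rate=90,f_stop=12): st("STOP")
st("at handle")
set_gripper(8); st("gripped")
env.hold(0.3); st()
for n in("side",): cv2.imwrite(f"pics/{n}3.png",viewer.camera(n))
cv2.imwrite("pics/z10.png",cv2.resize(cv2.imread("pics/side3.png")[150:300,230:380],None,fx=4,fy=4,interpolation=cv2.INTER_CUBIC))
E
```

```text
oilcan [ 475.69384982 -350.870719     60.        ]
pre t 26.13 p [ 585.2 -217.9  247. ] w 44.2 F [ 0.2 -0.5 -0. ]
at handle t 27.62 p [ 585.  -186.5  131.5] w 44.0 F [ 0.  -0.3 -1.1]
gripped t 28.17 p [ 584.7 -186.4  131. ] w 17.1 F [-0.3 -0.8  1.3]
 t 28.47 p [ 584.7 -186.4  131. ] w 17.2 F [-0.5 -1.3  1.6]
```

View pics/z10.png

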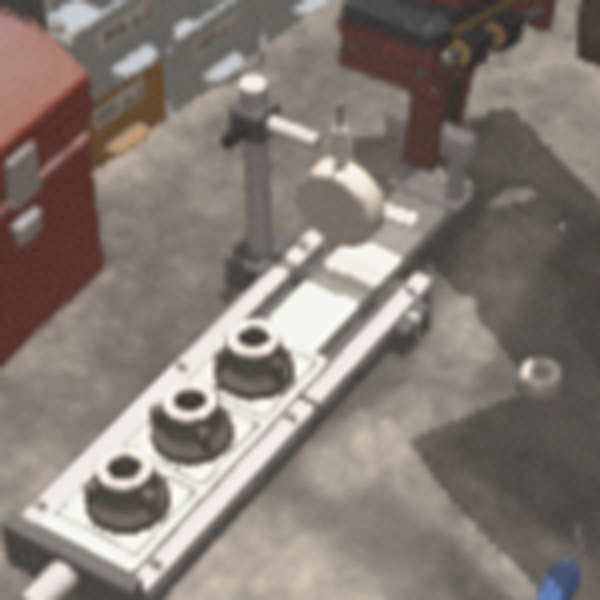

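The gripper is on the bar at about (430,150) in the zoom, the shuttle is home and the castings are standing. Now I'll draw the shuttle out slowly.

```bash
python3 - <<'E'
from h import *
p=env.read_state()["tool_pos"].copy()
np.save("p0.npy",p)
p[:2]-=98*ey
env.move_l(p,rate=35); env.hold(0.5); st("pulled")
for n in("top","side"): cv2.imwrite(f"pics/{n}4.png",viewer.camera(n))
cv2.imwrite("pics/z11.png",cv2.resize(cv2.imread("pics/top4.png")[180:250,240:400],None,fx=5,fy=5,interpolation=cv2.INTER_CUBIC))
cv2.imwrite("pics/z12.png",cv2.resize(cv2.imread("pics/side4.png")[190:300,240:360],None,fx=5,fy=5,interpolation=cv2.INTER_CUBIC))
E
```

```text
pulled t 31.98 p [ 588.9 -284.   131. ] w 17.0 F [2.5 7.2 4.1]
```

View pics/z11.png

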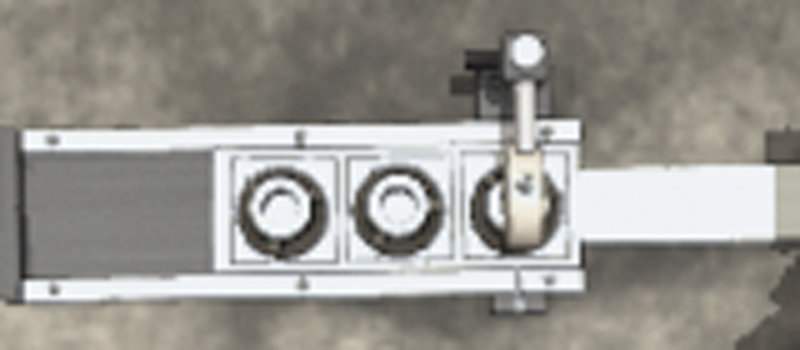

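View pics/z12.png

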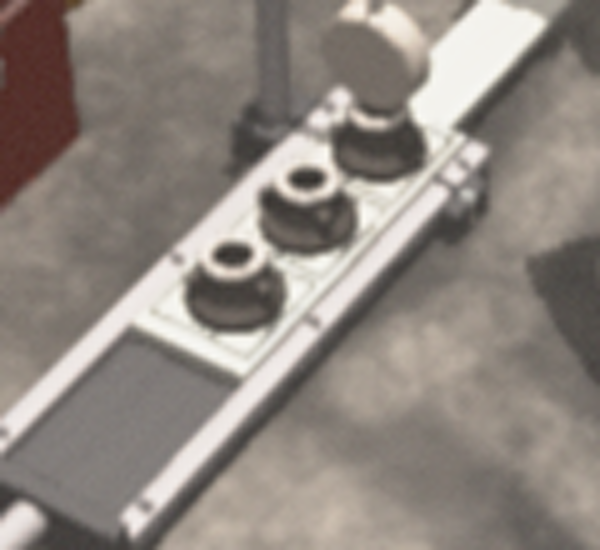

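The pointer at about (518,280) is nearly in line with the mark at about (519,301). I'll zoom in to measure it.

```bash
python3 - <<'E'
import cv2,numpy as np
a=cv2.resize(cv2.imread("pics/top4.png")[222:248,322:362],(400,260),interpolation=cv2.INTER_NEAREST)
b=cv2.resize(cv2.imread("pics/side4.png")[214:240,314:354],(400,260),interpolation=cv2.INTER_NEAREST)
cv2.imwrite("pics/z13.png",np.hstack([a,b]))
g=cv2.cvtColor(cv2.imread("pics/top4.png"),cv2.COLOR_BGR2GRAY)
print(g[231:243,335:353])
E
```

```text
[[168 168 189 181 144 126 151 150 151 153 156 162 170 170 176 189 188 181]
 [232 232 233 233 231 232 234 234 234 234 234 234 231 231 232 233 233 233]
 [168 166 163 153 153 151 149 157 173 147 145 139 140 141 147 143 141 146]
 [232 231 231 230 229 229 230 221 167 229 229 228 230 229 226 214 229 229]
 [241 242 243 242 242 242 242 234 158 221 242 242 239 208 169 175 221 242]
 [242 242 242 242 242 242 241 234 158 211 242 242 241 228 135 158 226 242]
 [242 242 242 242 243 242 242 234 166 211 242 242 242 238 214 221 240 242]
 [147 148 146 145 145 142 139 146 157 114 140 141 142 134 116 125 136 135]
 [ 93  93  86  80 122 123 121 124 144 125 120 122 122 113  80  87  98 101]
 [ 96  95  87  80 130 131 130 143 187 176 132 132 132 127  96 102 110 117]
 [ 93  95  87  79 133 132 132 141 177 187 132 134 136 134 102 109 121 124]
 [ 95  96  86  53  82  82  81  85 107 100  72  70  74  80  98 125 130 134]]
```

View pics/z13.png

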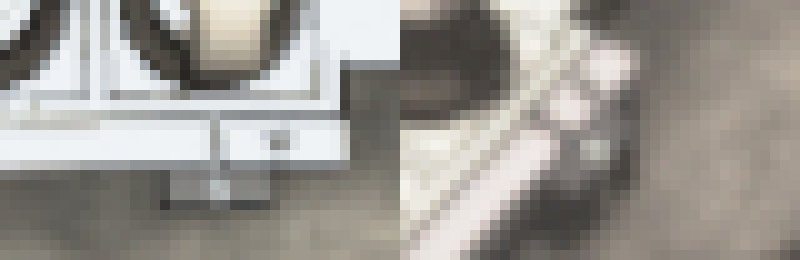

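```bash
python3 - <<'E'
from h import *
env.hold(0.3); st("final"); print(workorder.sign_off())
E
```

```text
final t 32.38 p [ 589. -284.  131.] w 17.1 F [3.  7.7 2. ]
the job is handed in; nothing more can be done
None
```

I set the three castings upright in the rear, middle and leading squares with the shuttle home. I then gripped the handle with the tool tilted 15° so the gripper cleared the dial. I drew the shuttle out 98 mm at about 35 mm/s and handed the job in at 32.4 s, still holding the handle.

**Pointer and mark:** in the last top view the pointer (column 343.1) and the white mark (column 343.4) agree to within about 1 mm.

**Castings:** all three stand upright. Their flange centres are about 1 to 2 mm from their square centres in the last top view.

**Grip and spring:** the tool force along y is about 7.7 N, which matches the spring. The fingers are still closed on the bar at 17 mm.

**Stand and bystanders:** no move near the gauge stand showed a knock. I did not re-measure the nut, punch or oil can at the end.

**Disagreements:**
- The grip width on the castings read about 46 mm, against a 50 mm flange.
- The two cameras differ by 1.5 to 3 mm along y, so I used averages of the two.
- One early side-view check put the first casting about 4 to 5 mm off. The later top views showed it closer to centre, so I left it.

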